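# Move the charged battery pack from the charger to the micromotor unit

## Task

Pinch the two orange tabs of the blue battery pack together to free it from the black charger, draw it straight out, and snap it fully home in the off-centre black socket of the white micromotor unit, so that both tabs have sprung back out and hold it. Be gentle: do not wrench or ram the pack against either socket, and leave the other things on the bench where they are.

Things in the scene. Friction and masses are not known exactly. Their poses are not given: they have to be found in the camera images.
- pack_center (a point): Centre of the loose battery pack (0.2 to 0.33 kg): a blue upright block 50 (x) by 30 (y) by 76 mm tall with an upright orange tab beside each +y and -y face. The point is on the middle axis, 44 mm above the underside; z up, y from tab to tab. Alike when turned half round. Snapped home it is 2 mm above the socket's top (in the charger: 56 mm above the table), on its axis.
- tab_left_pad (a point): Pinching point on the outer face of the +y tab, 26 mm above pack_center. Each tab is a plate 28 mm wide (x), 4 mm thick, from 22 to 88 mm above the pack's underside. Over both outer faces: 53 mm free, 38 mm pressed fully in. Low on each tab's outer side a barb stands out 4 mm, its flat top 34 mm above the underside, bevelled below.
- tab_right_pad (a point): The same point on the -y tab.
- tab_left (a joint): How far the +y tab is pressed in towards the block: 0 sprung fully out, 0.0075 m fully in against its stop. Takes 4.5 N to start and 11 N fully in. The barb passes the socket's lip only when pressed in more than 3 to 4 mm.
- tab_right (a joint): The same for the -y tab.
- charger: Black fixed charger, 110 (x) by 100 (y) by 54 mm tall with three small green lights; origin on the table under the axis of its upward socket; z up, y from tab to tab of the pack that starts snapped in it. Its socket is the same as the unit's (see unit_mouth and unit_floor), here centred and at the housing's height. A sprung plate below pushes the snapped-in pack up against the lip with 6 N and gives 5 mm more.
- charger_mouth (a point): Centre of the charger's socket mouth, at the housing's top, 54 mm above the table.
- unit: White fixed micromotor unit, 165 (x, from -60 to +105 mm) by 120 (y) by 54 mm tall with a blue strip on its -x face, a blue display and a black dial (12 mm proud) on top at its +x part; origin on the table under the middle of the opening for its socket; z up, y is the direction between the tabs of a pack in it.
- unit_mouth (a point): Middle of the unit's 93 by 93 mm opening, 54 mm above the table. In it a black socket insert, 80 by 80 mm, its mouth rimmed in white, was fixed by eye: its axis lies up to 5.5 mm off this point in x and 3.5 mm in y, and it stands 0 to 6 mm higher than the charger's socket (unknown; find both by feel). Mouth 65 (x) by 55 mm (y); lip 8 mm thick, barbs catch under it.
- unit_floor (a point): Point 15.5 mm above the table under unit_mouth. The insert's sprung plate is 0 to 6 mm higher; it meets the pack's underside and gives 8.5 mm: 2 N at first, 6 N at 3.5 mm (pack home), 12 N at the stop. Guide well above it: 52.4 by 32.4 mm (1.2 mm play each way), flared at 45 degrees from 6.5 to 13 mm above the plate. Press 2 to 4 mm past home, and keep pressing, while letting the tabs out.
- block: Loose steel bench block, 65 by 65 by 22 mm; origin under its centre. A bystander.
- square: Loose steel engineer's square lying flat: stock 75 (x) by 22 by 16 mm, blade 110 mm along +y from its -x end; origin under the stock's centre. A bystander.
- bottle: Loose glass bottle with a yellow cap, 70 mm across, 150 mm tall; origin under its centre. A bystander.
- handpiece: Loose rubber rest (50 by 50 mm) with a metal handpiece lying on it along x, 160 mm long, 50 mm tall; origin under the rest's centre. A bystander.
Mind the look-alikes: they are no part of the job. Leave any brown or yellow look-alike of the part that bears pack_center alone. Of the things that look like the unit, take the one that is farthest to the robot's right at the start.

How it is judged:
On the way, in this order (a step that is already met when the one before it is completed fails the run):
1. both tabs are pinched in while the pack is in the charger (value of joint each of tab_left, tab_right above 0.0035 m and z of pack_center in the frame of charger below 0.066 m and horizontal distance between pack_center and charger_mouth below 0.008 m), for 0.05 s.
2. the pack is drawn clear of the charger (z of pack_center in the frame of charger above 0.105 m), for 0.1 s.
At the end, for the whole second after the job is handed in: The pack is snapped home in the unit: its centre 54 to 64 mm above the unit's underside, within 9 mm of the middle of the unit's opening (the insert sits off-centre) and within 0.06 rad of upright, both tabs sprung out (pressed less than 2.2 mm, possible only with the barbs under the lip), at rest (z of pack_center in the frame of unit between 0.054 and 0.064 m and horizontal distance between pack_center and unit_mouth below 0.009 m and angle between pack_center's own z axis and vertical below 0.06 rad and value of joint each of tab_left, tab_right below 0.0022 m and linear speed of pack below 0.02 m/s); the robot touches nothing.
It fails at once if the pack is forced against the charger (over 35 N) (contact force between pack and charger above 35 N).
It fails at once if the pack is forced against the unit (over 35 N) (contact force between pack and unit above 35 N).
It fails at once if the block, square, bottle or handpiece is shifted more than 25 mm (distance of any of block, square, bottle, handpiece from where it was at the start of the episode above 0.025 m).
It also fails if it takes over 72 s, if anything falls off the work surface, if the arm or the gripper's body presses on something with over 40 N, if the wrist force passes 120 N, or if a joint passes its speed limit or range.

## Robot

A 6-joint arm with a two-finger parallel gripper is mounted at the origin on the work surface. World frame = base frame: x ahead of the robot, y to its left, z up, the work surface at z = 0. Lengths are in m, angles in rad, forces in N, time in s.
With the tool pointing down it reaches from about 0.425 to 0.95 m from the base axis. Payload 3.5 kg.
Tool frame: the origin (TCP) lies on the centre line of the jaws, within the pads' length; the fingertips stand 14 mm ahead of it and the grasp point (between the pads) lies 5 mm behind it (ctrl.finger_overhang is the distance from the TCP to the fingertips, in m); z points along the fingers, y is the line along which they close (so a half turn about z gives the same grasp; the last joint's range is limited). The gripper opens to 85 mm and grips with 20 to 120 N. Pads are 22 mm wide; open, the fingers measure 114 mm over their backs; the gripper's body (76 mm by 85 mm) begins 54 mm behind the grasp point. The pads swing forward as they close: fully open they stand 13 mm farther back than shut.
Start: joints at [-1.269, 0.286, 1.577, -0, 1.279, -0.15], TCP at [0.295, -0.607, 0.245] pointing down, gripper open.
Joint ranges: [-2.77, 2.77], [-0.9, 2.22], [0.21, 2.48], [-1.53, 4.67], [0.24, 2.81], [-2.84, 2.84]. Speed limits (rad/s): [2.79, 2.79, 3.14, 3.14, 3.14, 3.14].

## Interface

Orientations are given as a unit quaternion [x, y, z, w].
In Python, from plant import ctrl gives the robot as it stands.
- The arm moves only by the tool send_rows, never from a script. Its argument "moves" is text: rows parted by semicolons, each of 7 numbers parted by spaces: the turn, a rotation vector about the tool's x, y, z in units of 360 degrees (1.0 is 360 degrees), then the shift along the tool's x, y, z in units of 20 cm (1.0 is 20 cm), then the gripper's target within -1 to 1 (fully open at 1, half-way at 0, shut at -1). A call has 1 to 12 rows; each row is the pose to reach, as a shift and turn from the pose commanded when the call began, along the tool's axes at that moment, turning the shorter way round; what a row does not reach only later rows make up. A row lasts 1/8 s, in which the tool goes at most 62.5 mm and 10.7 degrees, less where a joint would pass 70% of its speed; a pose out of reach is approached as far as the arm can. A call with a number of a shift or a turn outside -1 to 1 is refused whole. A call with a gripper value outside its range is refused whole. The fingers move at their own pace and stop on an object; "newtons" is the grip in N (left out, the last holds). Time passes only in rows, so rows that repeat a pose let the fingers close. It gives the time, the measured TCP pose, the force, the opening and the grip force at its end, in the units of the state.
- ctrl.get_state(): the state, without advancing time (a new reading comes with each control period).
- ctrl.read_camera(name): name is "side" or "top"; returns a dict with "image" (420x560x3 uint8, red, green, blue), "fovy" (degrees; the focal length in pixels is half the picture's height over the tangent of half this angle, whatever the lens; pixels are square), "cx", "cy" (the principal point, pixels), "distortion" ([k1, k2, p1, p2, k3] as OpenCV has them; the pictures are not rectified), "extrinsics" (4x4, takes a point from camera to world coordinates). Camera axes: x right, y up, looking along -z (the intrinsics and any distortion apply to the point x, -y, -z); pixel columns grow to the right and rows downward; lengths in m; the calibration is good to about 2 mm. A picture is of the moment at which its call begins. There is no depth.
- ctrl.sign_off(): hands the job in; it is judged then, once.
The state is a dict: "time": time; "qpos": joint angles; "dq": joint speeds; "joint_efforts": joint torques, N m; "eef_pos": TCP position; "tcp_rot": TCP orientation; "contact_force": force on the tool from outside, world axes, zero at the start; "wrist_torque": the same for the moment, N m; "opening": opening from 0.0 (shut) to 1.0 (fully open); "finger_force": force on a finger pad.
Only numpy, scipy, OpenCV 4.12 (cv2) and the standard library are available. Lean on these libraries where they do the work, as an engineer would, in place of code of your own. Each camera call takes 0.05 s, during which the arm holds its last target. There are 200 camera calls.

## Working session

There is one attempt and no reset: what is moved stays moved. The work goes in short steps, Python scripts to look and compute and a tool call to move; the robot and the scene stay as the last step left them, time stands still between calls to the robot, and variables do not carry over. Pictures are saved under pics/ and viewed, at most 10 in all, crops included, and the job is handed in when it is done.

Besides the shell and the picture viewer there is one more tool, called after "Request:" as name(argument=value, ...), one argument or row to a line, values as JSON. send_rows: Moves the arm, as the interface text tells. Its arguments: {"type":"object","properties":{"moves":{"type":"string"},"newtons":{"type":"number"}},"required":["moves"]}

```bash
mkdir -p pics; ls
cat > h.py <<'E'
import numpy as np, cv2, json
from plant import ctrl
def K(c):
    f=210/np.tan(np.radians(c["fovy"])/2)
    return np.array([[f,0,c["cx"]],[0,f,c["cy"]],[0,0,1]]),np.array(c["distortion"],float)
def snap(name,fn):
    c=ctrl.read_camera(name); cv2.imwrite(f"pics/{fn}.png",c["image"][:,:,::-1])
    json.dump({k:(np.array(v).tolist()) for k,v in c.items() if k!="image"},open(f"{name}.json","w")); return c
def cam(name): return json.load(open(f"{name}.json"))
def back(c,uv,z):
    k,d=K(c); p=cv2.undistortPoints(np.array(uv,float).reshape(-1,1,2),k,d).reshape(-1,2)
    T=np.array(c["extrinsics"]); r=np.c_[p[:,0],-p[:,1],-np.ones(len(p))]@T[:3,:3].T
    s=(z-T[2,3])/r[:,2]; return T[:3,3]+r*s[:,None]
def proj(c,P):
    k,d=K(c);T=np.array(c["extrinsics"]);q=(np.array(P,float).reshape(-1,3)-T[:3,3])@T[:3,:3]
    return cv2.projectPoints(q*[1,-1,-1],np.zeros(3),np.zeros(3),k,d)[0].reshape(-1,2)
E
python3 - <<'E'
from h import *
for n in("side","top"):
    c=snap(n,n+"0"); print(n,c["fovy"],c["cx"],c["cy"],c["distortion"],np.round(c["extrinsics"],3))
print(ctrl.get_state())
t=cv2.imread("pics/top0.png");s=cv2.imread("pics/side0.png")
E
```

```text
pics
side 54.896660210057604 283.95964184431045 213.24716129223893 [-0.02619087  0.          0.          0.          0.        ] [[-0.839  0.418 -0.348  0.193]
 [-0.544 -0.652  0.529  0.531]
 [-0.006  0.633  0.774  0.861]
 [ 0.     0.     0.     1.   ]]
top 52.22479042716007 282.18075084806856 208.74954518419085 [-0.01803158  0.          0.          0.          0.        ] [[ 0.112  0.97  -0.217  0.342]
 [-0.994  0.11  -0.02  -0.01 ]
 [ 0.005  0.218  0.976  1.1  ]
 [ 0.     0.     0.     1.   ]]
{'time': 0.1, 'qpos': array([-1.26904615e+00,  2.87112563e-01,  1.57798815e+00, -3.69116395e-05,
        1.27858922e+00, -1.49977035e-01]), 'dq': array([ 8.21065911e-04,  9.37320266e-05, -3.43651057e-03, -4.65568505e-04,
        9.97973824e-04, -5.91618177e-04]), 'joint_efforts': array([ 1.46430457e-04, -4.07298374e+01, -2.93700367e+01, -1.74628562e-04,
        3.41583946e-03,  5.78873610e-06]), 'eef_pos': array([ 0.29452039, -0.60675178,  0.24408478]), 'tcp_rot': array([ 9.74599336e-01,  2.23953195e-01, -9.71184189e-05, -1.04428290e-03]), 'contact_force': array([0.09756323, 0.21033367, 0.12823236]), 'wrist_torque': array([ 0.00252713, -0.0408709 , -0.03839817]), 'finger_force': 0.0, 'opening': 0.9956520240511506}
```

View pics/top0.png

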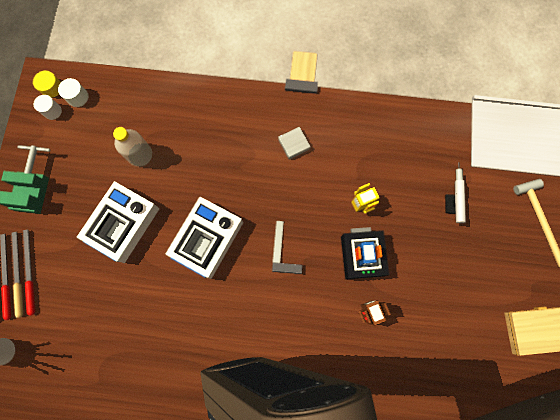

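View pics/side0.png

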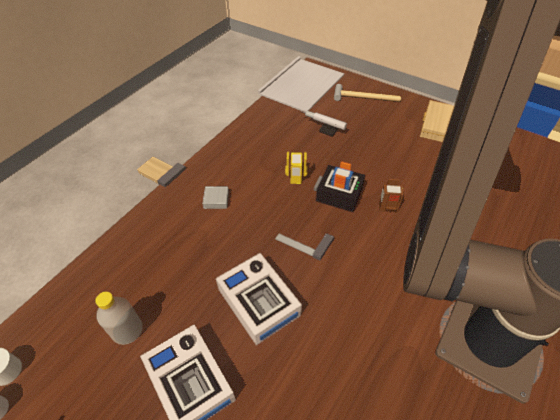

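Top view: the blue pack sits in the black charger at (367,254). Its look-alikes are yellow at (367,198) and brown at (375,313). There are two units, at (204,237) and (118,222). Image right is the robot's right, so I take the one at (204,237). An enlarged crop will confirm it.

Run:
```python
import cv2,numpy as np
t=cv2.imread("pics/top0.png");s=cv2.imread("pics/side0.png")
def cr(i,x,y,w,h,k): return cv2.resize(i[y:y+h,x:x+w],None,fx=k,fy=k,interpolation=cv2.INTER_CUBIC)
a=np.vstack([np.hstack([cr(t,335,218,66,50+16,6)[:300*1],cr(t,335,218,1,66,4)[:0]]) if 0 else np.hstack([cr(t,330,220,80,60,5),cr(t,160,190,80,60,5) if 0 else cr(t,155,190,100,75,4)[:300,:400]]),
 np.hstack([cr(s,300,155,80,60,5),cr(s,205,250,106,100,3)[:300,:318],np.zeros((300,82,3),np.uint8)])])
cv2.imwrite("pics/crop1.png",a);print(a.shape)
```

```text
(600, 800, 3)
```

View pics/crop1.png

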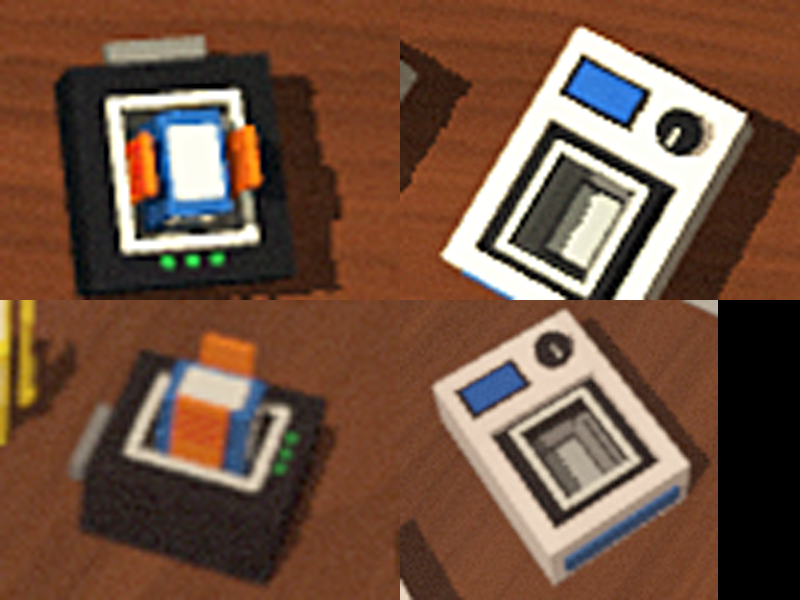

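The top-left and bottom-left panels confirm the blue pack with orange tabs in the black charger. The right panels show a white unit with display, dial and an off-centre white-rimmed insert. Next I compute their poses from the corner picks.

Run:
```python
from h import *
from scipy.optimize import least_squares
A=lambda p:np.array(p,float)
T=cam("top");S=cam("side")
tc=lambda p:(A(p))/5+[330,220]; tu=lambda p:(A(p)-[400,0])/4+[155,190]
sc=lambda p:(A(p)-[0,300])/5+[300,155]; su=lambda p:(A(p)-[400,300])/3+[205,250]
def L(p,loc): c,s=np.cos(p[2]),np.sin(p[2]); return np.c_[A(loc)@A([[c,s],[-s,c]])+p[:2]]
def fit(obs,x0,n):
    f=lambda p:np.concatenate([(proj(c,np.c_[L(p,loc),np.full(len(loc),z)])-uv).ravel() for c,uv,loc,z in obs])
    r=least_squares(f,x0,loss="soft_l1"); print(n,np.round(r.x,4),"yawdeg",np.degrees(r.x[2]).round(2),"res",np.round(r.fun,1)); return r.x
u3=[(.105,.06),(.105,-.06),(-.06,.06)]; u4=[(.105,.06),(.105,-.06),(-.06,-.06),(-.06,.06)]
tU=tu([(583,28),(748,115),(443,255)]); sU=su([(435,385),(565,312),(690,470),(553,553)])
u0=[.4,.2,-.4]
fit([(T,tU,u3,.054)],u0,"unit top");fit([(S,sU,u4,.054)],u0,"unit side")
u=fit([(T,tU,u3,.054),(S,sU,u4,.054)],u0,"unit both")
r=tu([(556,132),(650,180),(590,287),(495,238)]); rs=su([(586,383),(658,460),(578,524),(508,437)])
for n,c,q in(("top",T,r),("side",S,rs)):
    for z in(.054,.06):
        b=back(c,q,z); print("rim",n,z,b.mean(0)[:2].round(4),"sides",np.linalg.norm(np.roll(b,-1,0)-b,axis=1).round(4))
rc=tc([(107,97),(240,90),(258,243),(122,254)]); rcs=sc([(165,373),(290,408),(245,490),(125,450)])
for n,c,q in(("top",T,rc),("side",S,rcs)):
    b=back(c,q,.054); d=np.roll(b,-1,0)-b; print("charger",n,b.mean(0)[:2].round(4),"sides",np.linalg.norm(d,axis=1).round(4),np.degrees(np.arctan2(d[:,1],d[:,0])).round(1)); print(b.round(3).tolist())
# tabs tops in top view (z=.1): centre of top edges
print("tabtops",back(T,tc([(133,135),(155,130),(155,198),(230,128),(253,125),(262,185)]),.1).round(4).tolist())
```

```text
unit top [ 0.4625  0.2026 -0.3886] yawdeg -22.27 res [-0.1 -0.5  0.   0.3  0.1  0.2]
unit side [ 0.4602  0.2086 -0.3859] yawdeg -22.11 res [-0.1  0.4  0.7 -0.6  0.2 -1.4 -0.7  1.4]
unit both [ 0.4617  0.2058 -0.3866] yawdeg -22.15 res [-1.5 -0.3 -1.3  0.4 -1.2  0.4  0.1 -0.9  0.9 -1.7  0.3 -2.7 -0.5 -0. ]
rim top 0.054 [0.4672 0.2067] sides [0.0665 0.0743 0.0665 0.0745]
rim top 0.06 [0.4665 0.2054] sides [0.0661 0.0739 0.0661 0.0741]
rim side 0.054 [0.4554 0.2075] sides [0.084  0.0751 0.0867 0.0724]
rim side 0.06 [0.4535 0.2099] sides [0.0834 0.0745 0.086  0.0719]
charger top [ 0.4845 -0.2064] sides [0.066  0.0753 0.0667 0.077 ] [ -80.5 -169.6  100.9    9.9]
[[0.517, -0.167, 0.054], [0.527, -0.232, 0.054], [0.453, -0.246, 0.054], [0.441, -0.18, 0.054]]
charger side [ 0.4852 -0.2024] sides [0.073  0.0689 0.0693 0.0651] [-169.5   95.9    7.5  -81. ]
[[0.525, -0.229, 0.054], [0.454, -0.242, 0.054], [0.447, -0.174, 0.054], [0.515, -0.165, 0.054]]
tabtops [[0.4922, -0.1738, 0.1], [0.4958, -0.1839, 0.1], [0.4639, -0.1862, 0.1], [0.5007, -0.2189, 0.1], [0.5033, -0.2296, 0.1], [0.4756, -0.2356, 0.1]]
```

```bash
cat >> h.py <<'E'
from scipy.spatial.transform import Rotation as Ro
def plan(p,yaw,s=None):
    s=s or ctrl.get_state(); R0=Ro.from_quat(s["tcp_rot"]); c,n=np.cos(yaw),np.sin(yaw)
    G=Ro.from_matrix(np.array([[c,n,0],[n,-c,0],[0,0,-1]]))
    sh=R0.inv().apply(np.array(p)-s["eef_pos"])/.2; tn=(R0.inv()*G).as_rotvec()/(2*np.pi)
    print("turn",tn.round(4),"shift",sh.round(3)); return s
E
python3 - <<'E'
from h import *
plan([.4845,-.2063,.16],np.radians(9.8))
# refine rims: white ring mask in the top picture
i=cv2.imread("pics/top0.png");T=cam("top")
for n,(x,y,w,h) in dict(ch=(345,232,45,42),un=(175,216,45,50)).items():
    b=cv2.resize(i[y:y+h,x:x+w],None,fx=6,fy=6,interpolation=cv2.INTER_CUBIC); m=(b.min(2)>150).astype(np.uint8)
    k,l,st,ce=cv2.connectedComponentsWithStats(m)
    for j in range(1,k):
        if 300<st[j][4]: 
            pts=np.argwhere(l==j)[:,::-1].astype(np.float32); r=cv2.minAreaRect(pts)
            q=(cv2.boxPoints(r)+.5)/6-.5+[x,y]; P=back(T,q,.054 if n=="ch" else .057); d=np.roll(P,-1,0)-P
            print(n,st[j],P.mean(0).round(4),np.linalg.norm(d,axis=1).round(4),np.degrees(np.arctan2(d[:,1],d[:,0])).round(1))
E
```

```text
turn [-0.0003  0.      0.0447] shift [ 1.729 -1.386  0.424]
ch [  38   35  182  196 7368] [ 0.486  -0.2053  0.054 ] [0.068  0.0776 0.0669 0.0774] [ -77.3 -170.1  102.5   10.7]
ch [ 110   77   70   92 5475] [ 0.4906 -0.2117  0.054 ] [0.0259 0.0378 0.0257 0.0377] [ -77.6 -170.3  102.3   10. ]
un [    0     0   270   196 15082] [0.5032 0.2182 0.057 ] [0.1294 0.0688 0.1277 0.0683] [ -65.1 -154.5  114.6   26.9]
un [  23   55  230  234 9697] [0.4626 0.2071 0.057 ] [0.0778 0.0675 0.0773 0.0666] [ -21.2 -113.3  158.2   67.2]
un [ 123  135   87  110 4437] [0.4565 0.1945 0.057 ] [0.0442 0.0189 0.0441 0.0188] [ -20.2 -111.9  159.6   68.3]
un [ 199  179   71  121 3759] [0.4365 0.1575 0.057 ] [0.0556 0.0159 0.0555 0.0158] [ -21.8 -113.   158.    67.3]
un [   0  222  139   78 4502] [0.4163 0.2316 0.057 ] [0.0162 0.0653 0.0161 0.0651] [ -20.2 -111.9  159.1   68.2]
```

Request:
send_rows(
  moves="0 0 0 0.25 -0.2 0 1;0 0 0 0.48 -0.38 0 1;0 0 0 0.7 -0.56 0 1;0 0 0 0.9 -0.72 0 1;0 0 0 0.9 -0.72 0 1",
)

```text
time: 0.72
eef_pos: [0.3948, -0.396, 0.2448]
tcp_rot: [0.974, 0.226, -0.0, -0.001]
contact_force: [-0.5, -0.8, -1.1]
opening: 1.001
finger_force: 0.0
```

```bash
python3 -c "
from h import *
plan([.4855,-.2058,.15],np.radians(10.2))"
```

```text
turn [-0.0002  0.      0.0443] shift [ 0.826 -0.653  0.475]
```

Request:
send_rows(
  moves="0 0 0.015 0.25 -0.2 0.1 1;0 0 0.03 0.5 -0.4 0.2 1;0 0 0.0443 0.7 -0.55 0.35 1;0 0 0.0443 0.826 -0.653 0.475 1;0 0 0.0443 0.826 -0.653 0.475 1;0 0 0.0443 0.826 -0.653 0.475 1",
)

```text
time: 1.48
eef_pos: [0.4856, -0.2108, 0.1508]
tcp_rot: [0.996, 0.086, 0.0, 0.001]
contact_force: [0.2, -0.1, 0.6]
opening: 1.003
finger_force: 0.0
```

Run:
```python
from h import *
s=plan([.4855,-.2058,.080],np.radians(10.2)); print(s["eef_pos"],s["contact_force"],s["time"])
snap("top","t1");snap("side","s1")
t=cv2.imread("pics/t1.png");s=cv2.imread("pics/s1.png")
cr=lambda i,x,y,w,h,k:cv2.resize(i[y:y+h,x:x+w],None,fx=k,fy=k,interpolation=cv2.INTER_CUBIC)
cv2.imwrite("pics/c2.png",np.hstack([cr(t,320,200,100,150,4),cr(s,290,90,100,150,4)]))
```

```text
turn [ 0.0002 -0.     -0.0008] shift [ 0.004 -0.025  0.354]
[ 0.48556631 -0.21084777  0.15079004] [ 0.19885529 -0.11034697  0.60328347] 1.475
```

View pics/c2.png

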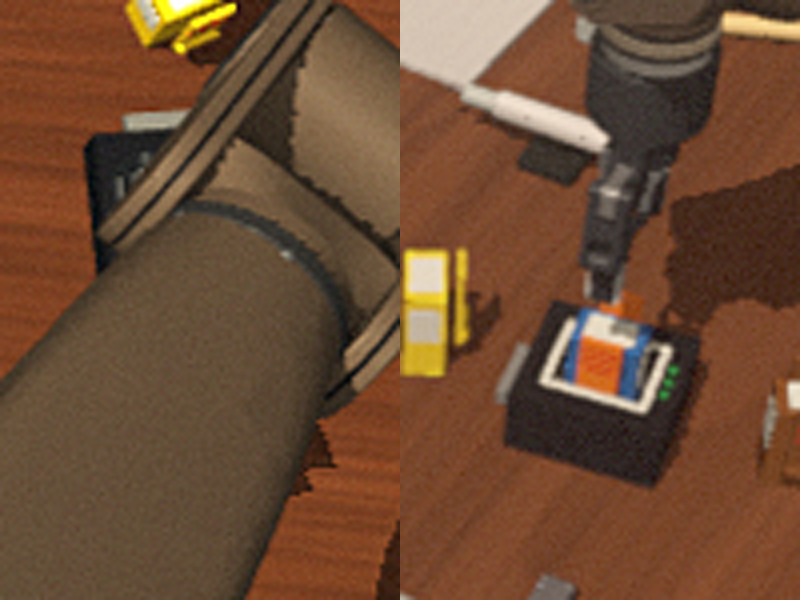

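The side crop shows the open gripper poised above the pack, at panel pixels (605,290), with the pack at (605,350). The arm covers the pack in the top view. Next I descend around the tabs.

Request:
send_rows(
  moves="0 0 0 0 -0.01 0.12 1;0 0 0 0 -0.015 0.25 1;0 0 0 0 -0.015 0.36 1;0 0 0 0 -0.015 0.36 1",
)

```text
time: 2.08
eef_pos: [0.4839, -0.2073, 0.0775]
tcp_rot: [0.996, 0.086, -0.001, -0.001]
contact_force: [1.6, 0.0, 0.3]
opening: 0.999
finger_force: 0.0
```

Run:
```python
from h import *
s=plan([.4855,-.2058,.077],np.radians(10.2)); print(s["eef_pos"],s["contact_force"],s["opening"],s["time"])
```

```text
turn [-0.0003  0.0003 -0.001 ] shift [ 0.009 -0.006  0.003]
[ 0.48385146 -0.20727558  0.07751557] [1.57018148 0.02236754 0.32275769] 0.9991766158177595 2.075
```

Request:
send_rows(
  moves="0 0 0 0.009 -0.006 0 0.5;0 0 0 0.009 -0.006 0 0.18;0 0 0 0.009 -0.006 0 0.18;0 0 0 0.009 -0.006 0 0.18;0 0 0 0.009 -0.006 0 0.18",
  newtons=30,
)

```text
time: 2.7
eef_pos: [0.4874, -0.2053, 0.0795]
tcp_rot: [0.996, 0.087, 0.001, 0.001]
contact_force: [0.7, 1.5, 5.1]
opening: 0.593
finger_force: 5.4
```

```bash
cat >> h.py <<'E'
def st():
    s=ctrl.get_state(); R=Ro.from_quat(s["tcp_rot"]); print("t",s["time"],"p",s["eef_pos"].round(4),"yaw",np.degrees(np.arctan2(*R.as_matrix()[[1,0],0])).round(2),"tool F",R.inv().apply(s["contact_force"]).round(2),"tool M",R.inv().apply(s["wrist_torque"]).round(2),"open mm",round(85*s["opening"],1),"ff",round(s["finger_force"],1)); return s
E
python3 -c "
from h import *
st()"
```

```text
t 2.7 p [ 0.4874 -0.2053  0.0795] yaw 9.94 tool F [ 0.92 -1.37 -5.08] tool M [ 0.37  0.13 -0.06] open mm 50.4 ff 5.4
```

Request:
send_rows(
  moves="0 0 0 0 -0.003 0 0.05;0 0 0 0 -0.003 0 -0.04;0 0 0 0 -0.003 0 -0.04;0 0 0 0 -0.003 0 -0.04",
  newtons=30,
)

```text
time: 3.2
eef_pos: [0.4874, -0.2051, 0.0798]
tcp_rot: [0.996, 0.087, 0.001, 0.001]
contact_force: [-0.3, 1.1, 6.5]
opening: 0.48
finger_force: 9.4
```

```bash
python3 -c "
from h import *
st()"
```

```text
t 3.2 p [ 0.4874 -0.2051  0.0798] yaw 9.96 tool F [-0.1  -1.1  -6.49] tool M [ 0.3   0.02 -0.06] open mm 40.8 ff 9.4
```

Request:
send_rows(
  moves="0 0 0 0 0 0 -0.12;0 0 0 0 0 0 -0.3;0 0 0 0 0 0 -0.5;0 0 0 0 0 0 -0.5",
  newtons=50,
)

```text
time: 3.7
eef_pos: [0.4874, -0.2046, 0.08]
tcp_rot: [0.996, 0.087, 0.001, 0.0]
contact_force: [-1.2, 2.7, 8.2]
opening: 0.377
finger_force: 50.2
```

```bash
python3 -c "
from h import *
st()"
```

```text
t 3.7 p [ 0.4874 -0.2046  0.08  ] yaw 9.94 tool F [-0.73 -2.82 -8.16] tool M [ 0.58 -0.1   0.02] open mm 32.0 ff 50.2
```

Request:
send_rows(
  moves="0 0 0 0 0 -0.02 -0.5;0 0 0 0 0 -0.05 -0.5;0 0 0 0 0 -0.08 -0.5;0 0 0 0 0 -0.11 -0.5",
)

```text
time: 4.2
eef_pos: [0.4855, -0.2042, 0.0999]
tcp_rot: [0.996, 0.087, -0.001, -0.0]
contact_force: [-0.1, -0.4, -3.4]
opening: 0.371
finger_force: 49.8
```

```bash
python3 -c "
from h import *
st()"
```

```text
t 4.2 p [ 0.4855 -0.2042  0.0999] yaw 9.95 tool F [-0.14  0.42  3.38] tool M [0.01 0.   0.02] open mm 31.5 ff 49.8
```

Request:
send_rows(
  moves="0 0 0 0 0 -0.15 -0.5;0 0 0 0 0 -0.3 -0.5;0 0 0 0 0 -0.45 -0.5;0 0 0 0 0 -0.5 -0.5;0 0 0 0 0 -0.5 -0.5",
)

```text
time: 4.82
eef_pos: [0.4862, -0.2045, 0.2003]
tcp_rot: [0.996, 0.087, 0.0, 0.0]
contact_force: [0.0, -0.0, -2.4]
opening: 0.371
finger_force: 50.3
```

```bash
python3 -c "
from h import *
st();plan([.4626,.2071,.16],np.radians(-22))"
```

```text
t 4.825 p [ 0.4862 -0.2045  0.2003] yaw 9.93 tool F [0.03 0.03 2.44] tool M [-0.02  0.04  0.02] open mm 31.5 ff 50.3
turn [ 0.0001 -0.      0.0887] shift [ 0.239 -2.048  0.201]
```

Request:
send_rows(
  moves="0 0 0.01 0.02 -0.15 0 -0.5;0 0 0.02 0.04 -0.35 0 -0.5;0 0 0.03 0.07 -0.55 0 -0.5;0 0 0.045 0.09 -0.75 0 -0.5;0 0 0.06 0.12 -0.97 0 -0.5;0 0 0.06 0.12 -0.97 0 -0.5",
)

```text
time: 5.58
eef_pos: [0.4748, -0.0067, 0.198]
tcp_rot: [0.995, -0.1, -0.002, -0.0]
contact_force: [-0.5, -0.6, -2.3]
opening: 0.377
finger_force: 50.4
```

```bash
python3 -c "
from h import *
st();plan([.4626,.2071,.17],np.radians(-22))"
```

```text
t 5.575 p [ 0.4748 -0.0067  0.198 ] yaw -11.43 tool F [-0.35  0.65  2.26] tool M [-0.06  0.05 -0.  ] open mm 32.0 ff 50.4
turn [0.     0.0007 0.0294] shift [-0.271 -1.036  0.142]
```

Request:
send_rows(
  moves="0 0 0.01 -0.05 -0.2 0 -0.5;0 0 0.02 -0.1 -0.4 0 -0.5;0 0 0.0294 -0.16 -0.6 0 -0.5;0 0 0.0294 -0.21 -0.8 0 -0.5;0 0 0.0294 -0.26 -0.98 0 -0.5;0 0 0.0294 -0.268 -0.99 0 -0.5;0 0 0.0294 -0.268 -0.99 0 -0.5",
)

```text
time: 6.45
eef_pos: [0.4637, 0.1947, 0.1991]
tcp_rot: [0.981, -0.193, -0.001, 0.001]
contact_force: [0.3, 0.2, -1.8]
opening: 0.367
finger_force: 50.5
```

Run:
```python
from h import *
st();plan([.4626,.2071,.15],np.radians(-22))
c=snap("side","s3");T=snap("top","t3")
s=cv2.imread("pics/s3.png");t=cv2.imread("pics/t3.png")
x,y=proj(c,[.4626,.2071,.1])[0].astype(int);print(x,y)
X,Y=proj(T,[.4626,.2071,.1])[0].astype(int);print(X,Y)
cr=lambda i,x,y,w,h,k:cv2.resize(i[y:y+h,x:x+w],None,fx=k,fy=k,interpolation=cv2.INTER_CUBIC)
cv2.imwrite("pics/c3.png",np.hstack([cr(s,x-60,y-90,120,150,4),cr(t,X-40,Y-75,80,150,4)]))
```

```text
t 6.45 p [0.4637 0.1947 0.1991] yaw -22.23 tool F [ 0.19 -0.28  1.81] tool M [-0.    0.07  0.02] open mm 31.2 ff 50.5
turn [ 0.0003  0.0002 -0.0006] shift [-0.028 -0.056  0.246]
262 287
194 241
```

View pics/c3.png

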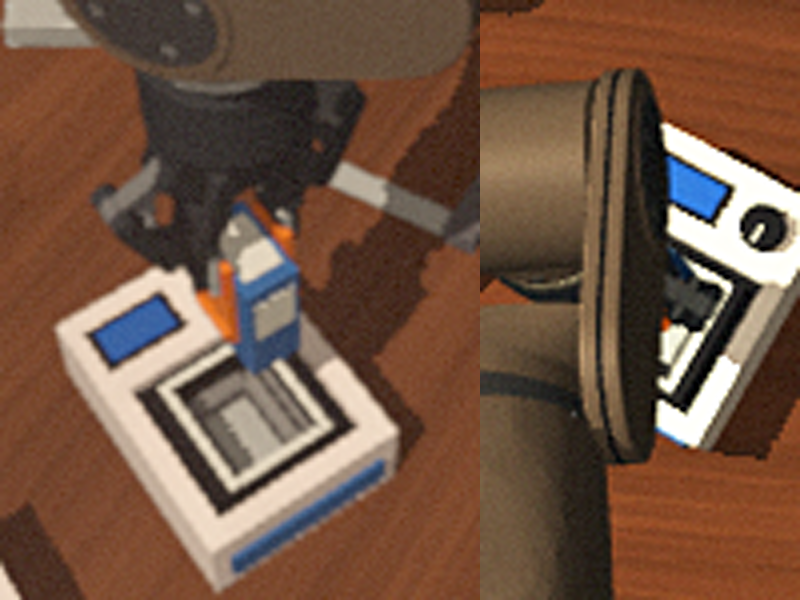

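The side crop shows the pack held upright, its label face at (268,310) and bottom corner near (265,370), just above the unit's rim, which runs from (157,390) to (333,427). I'll overlay the expected outlines to check the offsets.

Run:
```python
from h import *
c=cam("side");s=cv2.imread("pics/s3.png");st=[.4637,.1947,.1991]
x0,y0,k=205,225,7
im=cv2.resize(s[y0:y0+85,x0:x0+110],None,fx=k,fy=k,interpolation=cv2.INTER_CUBIC)
def draw(P,col):
    q=(proj(c,P)-[x0,y0]+.5)*k-.5; cv2.polylines(im,[np.round(q).astype(int)],True,col,1); return q.round(0).tolist()
def rect(cx,cy,z,a,b,yaw):
    l=np.array([(a,b),(a,-b),(-a,-b),(-a,b)])/2; C,S=np.cos(yaw),np.sin(yaw); return np.c_[l@np.array([[C,S],[-S,C]])+[cx,cy],np.full(4,z)]
y=np.radians(-22.2); pz=st[2]-.024
b=rect(st[0],st[1],pz-.044,.05,.03,y);t=rect(st[0],st[1],pz+.032,.05,.03,y)
print(draw(b,(0,255,0)),draw(t,(0,255,0)),draw(np.array([b[3],b[2],t[2],t[3]]),(0,255,0)))
print(draw(rect(.4626,.2071,.057,.076,.066,y),(0,0,255)))
print(draw(rect(.4626,.2071,.057,.065,.055,y),(255,0,255)))
print(draw(rect(.4617,.2042,.054,.093,.093,y),(255,255,0)))
cv2.imwrite("pics/o1.png",im)
```

```text
[[331.0, 324.0], [416.0, 275.0], [509.0, 394.0], [423.0, 447.0]] [[313.0, 182.0], [404.0, 131.0], [503.0, 254.0], [411.0, 308.0]] [[423.0, 447.0], [509.0, 394.0], [503.0, 254.0], [411.0, 308.0]]
[[257.0, 476.0], [431.0, 371.0], [565.0, 546.0], [387.0, 660.0]]
[[281.0, 479.0], [426.0, 392.0], [541.0, 542.0], [392.0, 636.0]]
[[216.0, 477.0], [459.0, 332.0], [624.0, 542.0], [373.0, 704.0]]
```

View pics/o1.png

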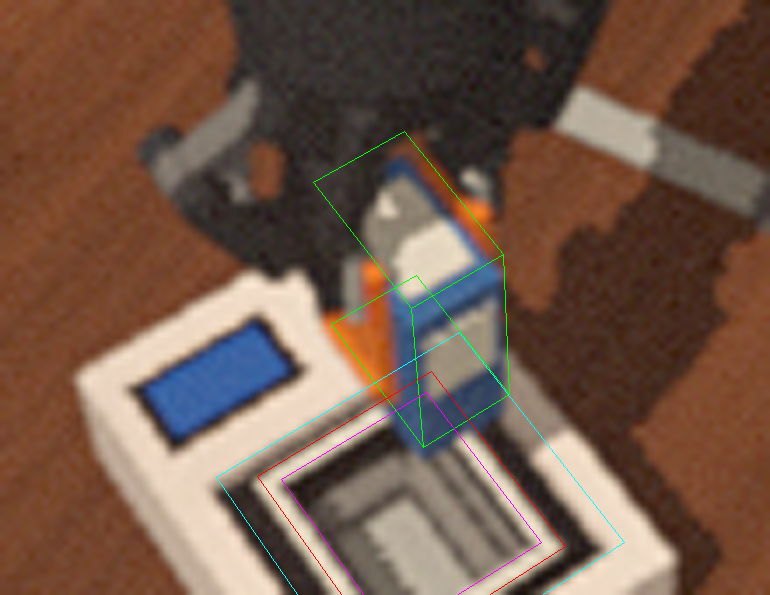

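The red rim outline fits the image at (0.4626, 0.2071). The green pack box is within about 1 px of the pack, which matches the TCP assumption. I move over the socket and go down towards the mouth.

Request:
send_rows(
  moves="0 0 0 -0.015 -0.03 0.1 -0.5;0 0 0 -0.028 -0.056 0.2 -0.5;0 0 0 -0.028 -0.056 0.27 -0.5;0 0 0 -0.028 -0.056 0.27 -0.5;0 0 0 -0.028 -0.056 0.27 -0.5",
)

```text
time: 7.18
eef_pos: [0.4637, 0.2077, 0.147]
tcp_rot: [0.981, -0.193, 0.001, -0.0]
contact_force: [-0.5, 0.3, -2.2]
opening: 0.368
finger_force: 50.5
```

```bash
python3 -c "
from h import *
st();plan([.4626,.2071,.11],np.radians(-22.2))"
```

```text
t 7.175 p [0.4637 0.2077 0.147 ] yaw -22.28 tool F [-0.53 -0.07  2.19] tool M [ 0.05  0.02 -0.01] open mm 31.3 ff 50.5
turn [-0.0001 -0.0002 -0.0002] shift [-0.004  0.005  0.185]
```

Request:
send_rows(
  moves="0 0 0 -0.004 0.003 0.05 -0.5;0 0 0 -0.004 0.003 0.1 -0.5;0 0 0 -0.004 0.003 0.15 -0.5;0 0 0 -0.004 0.003 0.18 -0.5;0 0 0 -0.004 0.003 0.18 -0.5",
)

```text
time: 7.8
eef_pos: [0.4616, 0.2077, 0.1095]
tcp_rot: [0.981, -0.193, -0.001, 0.0]
contact_force: [0.2, -0.8, -2.1]
opening: 0.37
finger_force: 50.5
```

Run:
```python
from h import *
s=st()
c=snap("side","s4");im0=cv2.imread("pics/s4.png")
x0,y0,k=205,235,7
im=cv2.resize(im0[y0:y0+85,x0:x0+110],None,fx=k,fy=k,interpolation=cv2.INTER_CUBIC)
cv2.imwrite("pics/o2.png",im)
```

```text
t 7.8 p [0.4616 0.2077 0.1095] yaw -22.24 tool F [0.54 0.67 2.12] tool M [-0.04 -0.01 -0.  ] open mm 31.5 ff 50.5
```

View pics/o2.png

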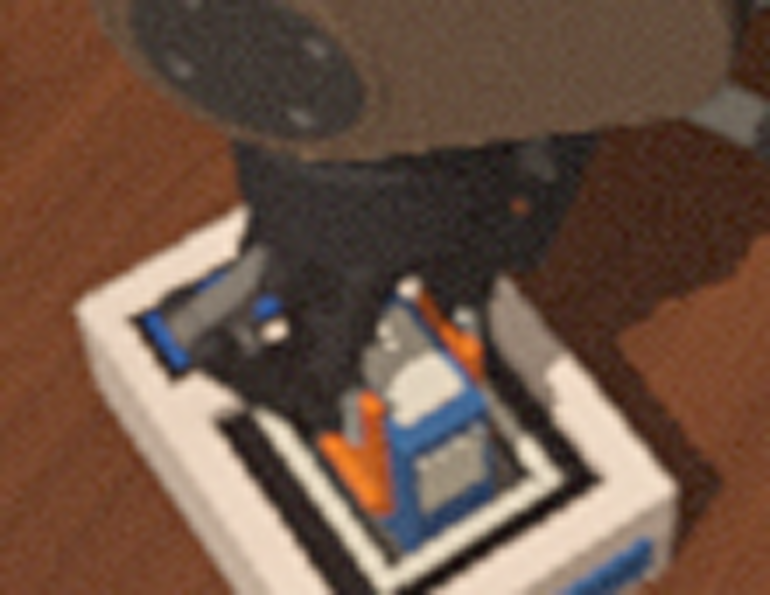

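The pack is inside the rim, with dark gaps on both sides at (385,530) and (510,475), and the forces are nil. I go down in small steps, feeling for the flare.

Request:
send_rows(
  moves="0 0 0 0 0 0.015 -0.5;0 0 0 0 0 0.03 -0.5;0 0 0 0 0 0.045 -0.5;0 0 0 0 0 0.045 -0.5",
)

```text
time: 8.35
eef_pos: [0.4619, 0.2077, 0.101]
tcp_rot: [0.981, -0.193, -0.0, 0.0]
contact_force: [0.3, 0.5, -3.7]
opening: 0.364
finger_force: 50.5
```

```bash
python3 -c "
from h import *
st()"
```

```text
t 8.35 p [0.4619 0.2077 0.101 ] yaw -22.25 tool F [ 0.12 -0.61  3.72] tool M [-0.01 -0.02 -0.06] open mm 30.9 ff 50.5
```

Request:
send_rows(
  moves="0 0 0 0 0 0.01 -0.5;0 0 0 0 0 0.02 -0.5;0 0 0 0 0 0.02 -0.5",
)

```text
time: 8.72
eef_pos: [0.4627, 0.2077, 0.0976]
tcp_rot: [0.981, -0.193, 0.001, -0.0]
contact_force: [1.1, -1.6, -1.8]
opening: 0.372
finger_force: 50.6
```

```bash
python3 -c "
from h import *
st()"
```

```text
t 8.725 p [0.4627 0.2077 0.0976] yaw -22.24 tool F [1.62 1.11 1.77] tool M [ 0.05  0.24 -0.01] open mm 31.6 ff 50.6
```

Request:
send_rows(
  moves="0 0 0 0 0 0.005 -0.5;0 0 0 0 0 0.01 -0.5;0 0 0 0 0 0.01 -0.5",
)

```text
time: 9.1
eef_pos: [0.4625, 0.2077, 0.0954]
tcp_rot: [0.981, -0.193, 0.001, -0.0]
contact_force: [0.7, -0.4, -1.6]
opening: 0.369
finger_force: 50.6
```

```bash
python3 -c "
from h import *
st()"
```

```text
t 9.1 p [0.4625 0.2077 0.0954] yaw -22.24 tool F [0.83 0.08 1.62] tool M [ 0.04  0.45 -0.06] open mm 31.3 ff 50.6
```

Request:
send_rows(
  moves="0 0 0 0.004 0 0.005 -0.5;0 0 0 0.006 0 0.01 -0.5;0 0 0 0.006 0 0.01 -0.5",
)

```text
time: 9.48
eef_pos: [0.4628, 0.2073, 0.0929]
tcp_rot: [0.981, -0.193, -0.001, 0.0]
contact_force: [1.6, 0.4, -1.8]
opening: 0.367
finger_force: 50.5
```

```bash
python3 -c "
from h import *
st()"
```

```text
t 9.475 p [0.4628 0.2073 0.0929] yaw -22.25 tool F [ 1.33 -0.97  1.81] tool M [0.04 0.2  0.  ] open mm 31.2 ff 50.5
```

Request:
send_rows(
  moves="0 0 0 0.003 0 0.005 -0.5;0 0 0 0.003 0 0.01 -0.5;0 0 0 0.003 0 0.012 -0.5;0 0 0 0.003 0 0.012 -0.5",
)

```text
time: 9.98
eef_pos: [0.4637, 0.2071, 0.0911]
tcp_rot: [0.981, -0.193, -0.0, 0.0]
contact_force: [-1.0, 0.3, 0.3]
opening: 0.368
finger_force: 50.9
```

```bash
python3 -c "
from h import *
st()"
```

```text
t 9.975 p [0.4637 0.2071 0.0911] yaw -22.25 tool F [-1.09  0.07 -0.3 ] tool M [-0.16 -0.16  0.01] open mm 31.2 ff 50.9
```

Request:
send_rows(
  moves="0 0 0 0 0 0.005 -0.5;0 0 0 0 0 0.01 -0.5;0 0 0 0 0 0.01 -0.5",
)

```text
time: 10.35
eef_pos: [0.4638, 0.2071, 0.0891]
tcp_rot: [0.981, -0.193, -0.0, -0.0]
contact_force: [-1.4, 0.3, 2.2]
opening: 0.371
finger_force: 51.3
```

```bash
python3 -c "
from h import *
st()"
```

```text
t 10.35 p [0.4638 0.2071 0.0891] yaw -22.25 tool F [-1.45  0.28 -2.16] tool M [-0.29 -0.33  0.01] open mm 31.5 ff 51.3
```

Request:
send_rows(
  moves="0 0 0 -0.002 0 0.005 -0.5;0 0 0 -0.002 0 0.01 -0.5;0 0 0 -0.002 0 0.01 -0.5",
)

```text
time: 10.72
eef_pos: [0.4637, 0.2072, 0.0872]
tcp_rot: [0.981, -0.193, 0.0, -0.0]
contact_force: [-1.6, -1.4, 3.9]
opening: 0.369
finger_force: 51.7
```

```bash
python3 -c "
from h import *
st()"
```

```text
t 10.725 p [0.4637 0.2072 0.0872] yaw -22.24 tool F [-0.98  1.96 -3.93] tool M [-0.37 -0.19 -0.02] open mm 31.4 ff 51.7
```

Request:
send_rows(
  moves="0 0 0 0 0.002 0.006 -0.5;0 0 0 0 0.002 0.012 -0.5;0 0 0 0 0.002 0.018 -0.5;0 0 0 0 0.002 0.018 -0.5",
)

```text
time: 11.22
eef_pos: [0.4639, 0.2071, 0.0843]
tcp_rot: [0.981, -0.193, 0.0, -0.0]
contact_force: [-2.8, -0.6, 7.3]
opening: 0.369
finger_force: 52.3
```

```bash
python3 -c "
from h import *
st()"
```

```text
t 11.225 p [0.4639 0.2071 0.0843] yaw -22.25 tool F [-2.38  1.64 -7.32] tool M [-0.39 -0.48 -0.  ] open mm 31.4 ff 52.3
```

Request:
send_rows(
  moves="0 0 0 0.001 0 0.004 -0.2;0 0 0 0.001 0 0.005 -0.1;0 0 0 0.001 0 0.005 -0.05;0 0 0 0.001 0 0.005 -0.05",
)

```text
time: 11.72
eef_pos: [0.4641, 0.2073, 0.0832]
tcp_rot: [0.981, -0.193, 0.001, -0.001]
contact_force: [-2.5, 0.8, 7.0]
opening: 0.475
finger_force: 9.7
```

```bash
python3 -c "
from h import *
st()"
```

```text
t 11.725 p [0.4641 0.2073 0.0832] yaw -22.27 tool F [-2.62  0.2  -7.  ] tool M [-0.17 -0.5   0.04] open mm 40.4 ff 9.7
```

Request:
send_rows(
  moves="0 0 0 -0.002 0 0.002 0.02;0 0 0 -0.002 0 0.004 0.06;0 0 0 -0.002 0 0.006 0.1;0 0 0 -0.002 0 0.007 0.14;0 0 0 -0.002 0 0.007 0.14",
)

```text
time: 12.35
eef_pos: [0.4642, 0.2074, 0.082]
tcp_rot: [0.981, -0.193, 0.001, -0.001]
contact_force: [-1.1, 0.5, 6.2]
opening: 0.572
finger_force: 6.2
```

```bash
python3 -c "
from h import *
st()"
```

```text
t 12.35 p [0.4642 0.2074 0.082 ] yaw -22.26 tool F [-1.19 -0.09 -6.16] tool M [-0.15 -0.25 -0.03] open mm 48.6 ff 6.2
```

Request:
send_rows(
  moves="0 0 0 0 0 0.002 0.2;0 0 0 0 0 0.002 0.26;0 0 0 0 0 0.002 0.35;0 0 0 0 0 0 0.6;0 0 0 0 0 0 0.9;0 0 0 0 0 0 1;0 0 0 0 0 0 1",
)

```text
time: 13.22
eef_pos: [0.4631, 0.2069, 0.0809]
tcp_rot: [0.981, -0.193, 0.0, -0.0]
contact_force: [0.6, -0.5, -0.6]
opening: 0.999
finger_force: 0.0
```

```bash
python3 -c "
from h import *
st()"
```

```text
t 13.225 p [0.4631 0.2069 0.0809] yaw -22.25 tool F [0.78 0.21 0.58] tool M [ 0.02 -0.    0.05] open mm 84.9 ff 0.0
```

Released. Now I lift straight up and away, then look.

Request:
send_rows(
  moves="0 0 0 0 0 -0.1 1;0 0 0 0 0 -0.3 1;0 0 0 0 0 -0.5 1;0 0 0 0 0 -0.7 1;0 0 0 0 0.3 -0.7 1;0 0 0 0 0.6 -0.7 1;0 0 0 0 0.9 -0.7 1;0 0 0 0 0.9 -0.7 1",
)

```text
time: 14.22
eef_pos: [0.394, 0.0376, 0.2209]
tcp_rot: [0.981, -0.196, 0.0, 0.0]
contact_force: [-0.2, -0.0, 0.2]
opening: 0.998
finger_force: 0.0
```

Run:
```python
from h import *
st()
c=snap("side","s5");T=snap("top","t5");a=cv2.imread("pics/s5.png");b=cv2.imread("pics/t5.png")
def ov(im,c,x0,y0,w,h,k):
    o=cv2.resize(im[y0:y0+h,x0:x0+w],None,fx=k,fy=k,interpolation=cv2.INTER_CUBIC)
    y=np.radians(-22.2);l=np.array([(.025,.015),(.025,-.015),(-.025,-.015),(-.025,.015)]);C,S=np.cos(y),np.sin(y)
    for z in(.088+.006,):
        q=(proj(c,np.c_[l@np.array([[C,S],[-S,C]])+[.4633,.2072],np.full(4,z)])-[x0,y0]+.5)*k-.5
        cv2.polylines(o,[q.round().astype(int)],True,(0,255,0),1)
    return o
cv2.imwrite("pics/f.png",np.hstack([ov(a,c,215,240,80,100,5),ov(b,T,165,185,80,100,5)]))
```

```text
t 14.225 p [0.394  0.0376 0.2209] yaw -22.62 tool F [-0.15  0.06 -0.16] tool M [-0.03  0.02 -0.01] open mm 84.9 ff 0.0
```

View pics/f.png

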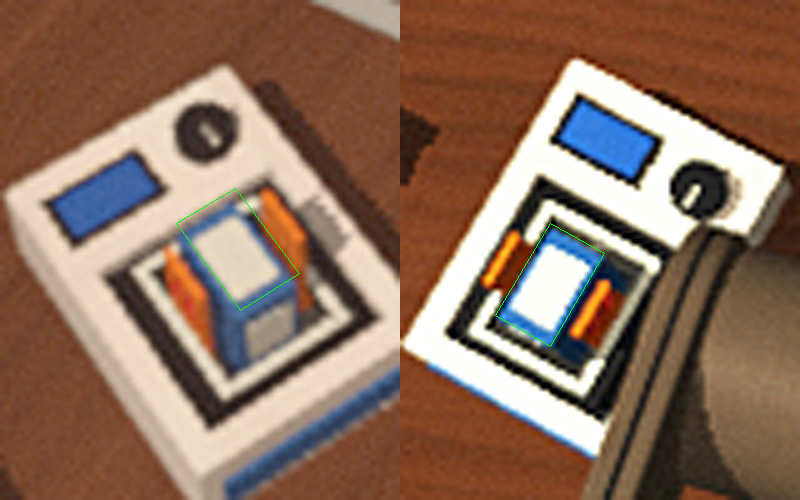

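The final views show the pack upright in the socket. In the top view the block fits its predicted outline. The tabs, at (503,258) and (590,308), are about 100 px apart, as they were when sprung out in the charger (102 px), so both are out. I hand in.

```bash
python3 -c "
from h import *
print(ctrl.sign_off())"
```

```text
the job is handed in; nothing more can be done
None
```

I drew the blue pack from the charger and pressed it home in the right-hand unit's off-centre socket. Both tabs look sprung out, the arm was clear, and I handed the job in at about 14 s; the sign-off gave no verdict.

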